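Load-test a coil spring on the bench tester and sort it

TASK

Test the spring that lies in the rack's front groove (the one nearer the robot): lay it on the tester's two rods between anvil and carriage, push the carriage against it to a load of 12 N, hold that for a second or two without ever straining the spring beyond 16 N, and ease off. If under 12 N the trailing pointer stopped short of the reference tab, the spring is sound and goes into the oblong tray; if the pointer was carried past the tab, the spring is tired and goes into the round dish. Leave the other spring in its groove, and the reference tab and the bottles as they are.

Things in the scene. Friction and masses are not known exactly. Their poses are not given: they have to be found in the camera images.
- tester: spring tester, grey base plate 110 x 215 mm (x by y), 16 mm high, fixed; origin under its centre; own y runs along the rods from carriage to anvil, the scale is on its -x side. Two 6 mm steel rods along y at x = -8 and +8 mm, axes at height 44 mm. Anvil block at the +y end, top at 76 mm; rod support at the -y end, top at 56 mm. Beside a spring lying on the rods nothing is higher than 32 mm
- seat (a point): where the middle of a spring on the rods should lie (within 5 mm along y is as good): on its axis, 58 mm above the counter, 39 mm from the anvil face, so that the spring has 7 mm to spare at the anvil and 7 to 19 mm at the carriage where that starts (travel 0 to 12 mm)
- anvil_face (a point): centre of the anvil's flat steel face (30 mm disc looking to the tester's -y), on the spring's axis
- carriage (a joint): travel of the carriage towards the anvil, 0 (fully back) to 0.072 m; about 0.4 N of friction, 0.3 N more when it pushes the pointer, no return spring of its own. Gap between its face and the anvil face: 90 mm minus this travel. Its block is 46 mm wide, 24 mm long, top at 70 mm
- thumb_plate (a point): centre of the rear (-y) face of the carriage's upright black thumb plate, 86 mm above the counter: push here towards the tester's +y. The plate is 28 mm wide (x), 8 mm thick (y) and reaches from 70 to 103 mm above the counter; the 10 mm round bead along its top edge stands 1 mm proud of it
- pointer (a joint): place of the trailing pointer on the tester's scale (m, growing towards the anvil). The carriage pushes it ahead, and it then reads the same as joint carriage; it stays by friction at the farthest place it was pushed to
- mark (a joint): place of the reference tab on the same scale (m, same zero as joint pointer). The tab is clamped (15 N to shift it). Under 12 N a sound spring stops the pointer about 5 mm or more short of it, a tired one carries it about 7 mm or more past it
- pointer_tip (a point): tip of the trailing pointer's dark needle over the white scale, 21 mm above the counter
- mark_tip (a point): tip of the reference tab, a steel slider with a brass thumb screw on the scale's front edge; the pointer is past it when pointer_tip lies farther along the tester's +y than this
- rack: wooden spring rack 140 x 90 mm (x by y), base 6 mm high, end strips 14 mm high at its y ends, fixed; origin under its centre; two grooves along its own y, at x = -34 mm (front) and +34 mm (rear)
- front_groove (a point): middle of the axis of a spring lying in the front groove, 23 mm above the counter
- rear_groove (a point): middle of the axis of a spring lying in the rear groove, 23 mm above the counter
- spring_1: coil spring of bare steel wire, diameter 26 mm, free length 64 mm, 52 g; origin at its middle on the axis, own y along the axis. The two springs look alike; one is sound, one has gone soft, and either may lie in either groove. Rate unknown: it may give 1 to 3 mm per newton. Grip it across its diameter at mid length (solid hold there, 20 mm long)
- spring_2: coil spring of bare steel wire, diameter 26 mm, free length 64 mm, 52 g; origin at its middle on the axis, own y along the axis. The two springs look alike; one is sound, one has gone soft, and either may lie in either groove. Rate unknown: it may give 1 to 3 mm per newton. Grip it across its diameter at mid length (solid hold there, 20 mm long)
- tray: oblong white tray, outside 100 x 130 mm (x by y), 24 mm high, walls and floor 4 mm, fixed; origin under its centre. For a sound spring
- dish: round white dish, 116 mm across the rim and 104 mm at the foot, 26 mm high, wall 3 mm, floor 4 mm, fixed; origin under its centre. For a tired spring
- brown_bottle: small brown bottle with a black cap, 50 mm diameter, 92 mm high, behind the tester: a bystander; origin under its centre
- bottle: white square bottle with a black cap, 56 x 56 x 123 mm, a bystander; origin under its centre
There are look-alikes about, which are no part of the job. What is shaped like the tester but purple is not meant.

How it is judged:
On the way, in this order (a step that is already met when the one before it is completed fails the run):
1. a spring lies on the tester's rods between anvil and carriage, let go (((x of spring_1 in the frame of seat between -0.006 and 0.006 m and y of spring_1 in the frame of seat between -0.022 and 0.022 m and z of spring_1 in the frame of seat between -0.005 and 0.005 m and angle between the y axis of spring_1 and the y axis of tester, either way round below 0.15 rad and contact force between the fingers and spring_1 below 0.2 N) or (x of spring_2 in the frame of seat between -0.006 and 0.006 m and y of spring_2 in the frame of seat between -0.022 and 0.022 m and z of spring_2 in the frame of seat between -0.005 and 0.005 m and angle between the y axis of spring_2 and the y axis of tester, either way round below 0.15 rad and contact force between the fingers and spring_2 below 0.2 N))), for 0.2 s.
2. the carriage loads that spring with 12 N (10 to 14 N) for a second ((contact force between carriage and spring_1 between 10 and 14 N or contact force between carriage and spring_2 between 10 and 14 N)), for 0.8 s.
At the end, for the whole second after the job is handed in: the tested spring lies in the oblong tray if the pointer stands short of the tab, in the round dish if it stands past the tab, at rest, its middle inside the walls and under 35 mm high; the other spring is still in the rear groove (within 12 mm) (((y of pointer_tip in the frame of mark_tip below -0.001 m and x of spring_1 in the frame of tray between -0.046 and 0.046 m and y of spring_1 in the frame of tray between -0.061 and 0.061 m and z of spring_1 in the frame of tray below 0.035 m and linear speed of spring_1 below 0.03 m/s and distance between spring_2 and rear_groove below 0.012 m) or (y of pointer_tip in the frame of mark_tip below -0.001 m and x of spring_2 in the frame of tray between -0.046 and 0.046 m and y of spring_2 in the frame of tray between -0.061 and 0.061 m and z of spring_2 in the frame of tray below 0.035 m and linear speed of spring_2 below 0.03 m/s and distance between spring_1 and rear_groove below 0.012 m) or (y of pointer_tip in the frame of mark_tip above 0.001 m and horizontal distance between spring_1 and dish below 0.05 m and z of spring_1 in the frame of dish below 0.035 m and linear speed of spring_1 below 0.03 m/s and distance between spring_2 and rear_groove below 0.012 m) or (y of pointer_tip in the frame of mark_tip above 0.001 m and horizontal distance between spring_2 and dish below 0.05 m and z of spring_2 in the frame of dish below 0.035 m and linear speed of spring_2 below 0.03 m/s and distance between spring_1 and rear_groove below 0.012 m))); the robot touches nothing.
It fails at once if a spring is strained by the carriage with more than 16.5 N (contact force between carriage and spring_1 above 16.5 N or contact force between carriage and spring_2 above 16.5 N).
It fails at once if the reference tab is shifted by more than 3 mm (distance of mark_tip from where it was at the start of the episode above 0.003 m).
It fails at once if a bottle is pushed more than 20 mm (distance of any of brown_bottle, bottle from where it was at the start of the episode above 0.02 m).
It also fails if it takes over 58 s, if anything falls off the work surface, if the arm or the gripper's body presses on something with over 40 N, if the wrist force passes 120 N, or if a joint passes its speed limit or range.

ROBOT

A 6-joint arm with a two-finger parallel gripper is mounted at the origin on a cart in front of the work surface, level with it; the furniture and walls round the work are solid. World frame = base frame: x ahead of the robot, y to its left, z up, the work surface at z = 0. Lengths are in m, angles in rad, forces in N, time in s.
With the tool pointing down it reaches from about 0.35 to 0.975 m from the base axis. Payload 4.9 kg.
Tool frame: the origin (TCP) lies at the very end of the fingers, on their centre line; the grasp point (between the pads) lies 19 mm behind it (robot.grip_point_offset is the distance from the TCP to the grasp point, in m); z points along the fingers, y is the direction in which the jaws open and shut (so a half turn about z gives the same grasp; the last joint's range is limited). The gripper opens to 85 mm and grips with 20 to 120 N. Pads are 22 mm wide; open, the fingers measure 114 mm over their backs; the gripper's body (76 mm by 85 mm) begins 54 mm behind the grasp point. The pads swing forward as they close: fully open they stand 13 mm farther back than shut.
Start: joints at [-1.369, 0.053, 1.613, -0, 1.476, -0.119], TCP at [0.197, -0.593, 0.2] pointing down, gripper open.
Joint ranges: [-3.01, 3.01], [-1.01, 2.22], [0.06, 2.58], [-1.02, 4.17], [0.09, 2.62], [-3.14, 3.14]. Speed limits (rad/s): [2.57, 2.57, 3.14, 3.14, 3.14, 3.14].

INTERFACE

Orientations are given as a 3x3 rotation matrix whose columns are the frame's x, y, z axes.
In Python, from bench import robot gives the robot as it stands. The module is installed in compiled form; this text tells all that it offers.
- The arm moves only by the tool arm_command, never from a script. Its argument "steps" is a list of rows, each a list of 4 numbers: the shift along the world's x, y, z as a fraction of full scale, then the turn about the world's z as a fraction of full scale. In form: [[dx, dy, dz, twist], ...]. A call has 1 to 10 rows; each row is the pose to reach, as a shift and turn from the pose measured when the call began; what a row does not reach only later rows make up. Full scale, the value 1, is 300 mm for a shift and 1.5 rad for a turn. A row lasts 1/8 s, in which the tool goes at most 62.5 mm and 10.7 degrees, less where a joint would pass 70% of its speed; a pose out of reach is approached as far as the arm can. A call with a number of a shift or a turn outside -1 to 1 is refused whole. A call with a gripper value outside its range is refused whole. "hand" is the opening in per cent of the stroke, from 0 (shut) to 100 (fully open), set as the call begins (left out, the last holds). The fingers move at their own pace and stop on an object; the grip force is fixed at half the most. Time passes only in rows, so rows that repeat a pose let the fingers close. It gives the time, the measured TCP pose, the force and the opening at its end, in the units of the state.
- robot.get_state(): the state, without advancing time (a new reading comes with each control period).
- robot.capture(name): name is "side" or "top" or "wrist"; returns the picture (420x560x3 uint8, red, green, blue); there is no depth.
- robot.calibration(name): a dict with "vfov" (degrees; the focal length in pixels is half the picture's height over the tangent of half this angle, whatever the lens; pixels are square), "cx", "cy" (the principal point, pixels), "R" (3x3) and "t" (3): a world point X has camera coordinates R X + t. Camera axes: x right, y down, z forward; pixel columns grow to the right and rows downward; lengths in m; the calibration is good to about 2 mm. A picture is of the moment at which its call begins: read the wrist's pose just before it. calibration takes no time and is no camera call; for the wrist camera it gives the pose at the moment of the call.
- robot.job_done(): hands the job in, once; it reports no verdict.
The state is a dict: "time": time; "joints": joint angles; "dq": joint speeds; "joint_torque": joint torques, N m; "position": TCP position; "tool_rot": TCP orientation; "contact_force": force on the tool from outside, world axes, zero at the start; "wrist_torque": the same for the moment, N m; "grip_width": opening from 0.0 (shut) to 1.0 (fully open).
Only numpy, scipy, OpenCV 4.12 (cv2) and the standard library are available. Lean on these libraries where they do the work, as an engineer would, in place of code of your own. Each camera call takes 0.05 s, during which the arm holds its last target. There are 200 camera calls.

## Working session

There is one attempt and no reset: what is moved stays moved. The work goes in short steps, Python scripts to look and compute and a tool call to move; the robot and the scene stay as the last step left them, time stands still between calls to the robot, and variables do not carry over. Pictures are saved under pics/ and viewed, about 8 in all and at most 12, crops included, and the job is handed in when it is done.

Besides the shell and the picture viewer there is one more tool, called after ">>>" as name([rows], argument=value, ...), one row to a line, values as JSON. arm_command: Moves the arm, as the interface text tells. Shift numbers are shares of 300 mm and turn numbers shares of 1.5 rad, none past 1 either way. Its arguments: {"type":"object","properties":{"steps":{"type":"array"},"hand":{"type":"number"}},"required":["steps"]}

```bash
mkdir -p pics; cat > h.py <<'E'
import numpy as np, cv2
from bench import robot
def cal(n):
    c=robot.calibration(n); f=210/np.tan(np.radians(c['vfov'])/2)
    return f,c['cx'],c['cy'],np.array(c['R']),np.array(c['t'])
def ray(n,u,v,c=None):
    f,cx,cy,R,t=c or cal(n); d=R.T@np.array([(u-cx)/f,(v-cy)/f,1]); return -R.T@t,d
def onz(n,u,v,z,c=None):
    o,d=ray(n,u,v,c); return o+d*(z-o[2])/d[2]
def proj(n,X,c=None):
    f,cx,cy,R,t=c or cal(n); p=R@np.array(X)+t; return p[0]/p[2]*f+cx,p[1]/p[2]*f+cy
def snap(n,name):
    im=robot.capture(n); cv2.imwrite('pics/'+name,cv2.cvtColor(im,cv2.COLOR_RGB2BGR)); return im
E
python3 - <<'E'
from h import *
a=snap('top','top0.png');b=snap('side','side0.png')
for n in('top','side','wrist'):
    c=cal(n);print(n,c[0],c[1:3],(-c[3].T@c[4]).round(3),c[3].round(3).tolist())
print(robot.get_state())
E
```

```text
top 465.0237767638744 (285.75166832435957, 207.2242162880196) [0.312 0.189 1.598] [[-0.004, -1.0, -0.005], [-0.988, 0.005, -0.157], [0.157, 0.004, -0.988]]
side 453.45583373171036 (284.44070625340015, 208.61810070697453) [0.042 1.06  0.6  ] [[-0.858, -0.514, -0.019], [-0.223, 0.404, -0.887], [0.464, -0.757, -0.461]]
wrist 309.6483514090925 (280.43500052445904, 208.83444551062868) [ 0.269 -0.57   0.373] [[0.314, -0.949, -0.002], [-0.907, -0.301, 0.295], [-0.28, -0.091, -0.956]]
{'time': 0.1, 'joints': array([-1.36896094e+00,  5.33370418e-02,  1.61413732e+00, -1.83652417e-05,
        1.47600741e+00, -1.19006205e-01]), 'dq': array([-0.00098898, -0.00114608, -0.00254595, -0.00128878, -0.00197975,
       -0.00016268]), 'joint_torque': array([ 6.17599635e-04, -3.94908607e+01, -3.71361673e+01, -1.18907706e-04,
        3.94296556e-03,  5.03104076e-06]), 'position': array([ 0.19697019, -0.59250127,  0.19916894]), 'tool_rot': array([[ 9.48969832e-01,  3.15366614e-01, -3.96617758e-04],
       [ 3.15366796e-01, -9.48968056e-01,  1.84709832e-03],
       [ 2.06135561e-04, -1.87792065e-03, -9.99998215e-01]]), 'contact_force': array([ 0.16970194, -0.40701481, -0.34925073]), 'wrist_torque': array([ 0.03329719, -0.03768266, -0.02204369]), 'grip_width': 0.9978711404011245}
```

View pics/top0.png

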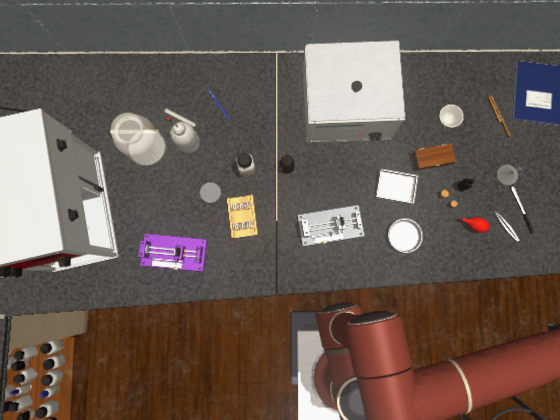

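View pics/side0.png

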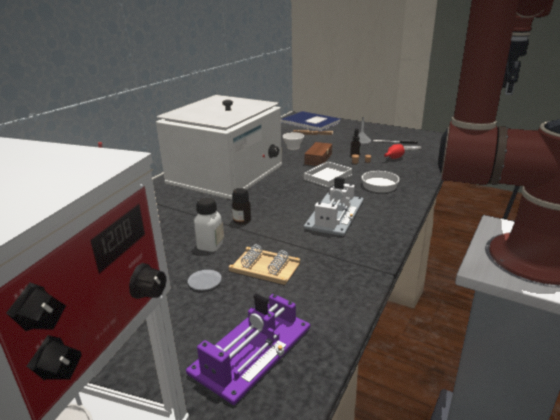

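The top view shows two testers: a grey one at (331,226) and a purple one at (173,252). Grey fits the description. The rack is at (242,216), with its front groove in the lower row. The tray is at (397,187) and the dish at (405,236). I'll confirm this in an enlarged crop.

```bash
python3 - <<'E'
from h import *
im=cv2.imread('pics/top0.png')
c=im[180:265,220:430]; cv2.imwrite('pics/c1.png',cv2.resize(c,None,fx=3.8,fy=3.8,interpolation=cv2.INTER_CUBIC))
hsv=cv2.cvtColor(im,cv2.COLOR_BGR2HSV)
def blobs(m,z,nm):
    k,_=cv2.findContours(m,0,2)
    for q in k:
        if cv2.contourArea(q)>300:
            r=cv2.minAreaRect(q);B=cv2.boxPoints(r)
            P=np.array([onz('top',u,v,z)[:2] for u,v in B])
            print(nm,np.round(r[0],1),'ctr',P.mean(0).round(4),'sides',np.linalg.norm(P[1]-P[0]).round(3),np.linalg.norm(P[2]-P[1]).round(3),'dirs',np.degrees(np.arctan2(*(P[1]-P[0])[::-1])).round(1),np.degrees(np.arctan2(*(P[2]-P[1])[::-1])).round(1))
roi=np.zeros(im.shape[:2],np.uint8);roi[160:280,215:435]=255
m=cv2.inRange(hsv,(10,80,120),(35,255,255))&roi
m=cv2.morphologyEx(m,cv2.MORPH_CLOSE,np.ones((15,15)))
blobs(m,.008,'rack')
m=cv2.inRange(hsv,(0,0,110),(180,60,255))&roi; m[:,:293]=0
m=cv2.morphologyEx(m,cv2.MORPH_CLOSE,np.ones((5,5)));m=cv2.morphologyEx(m,cv2.MORPH_OPEN,np.ones((3,3)))
blobs(m,.02,'light')
E
```

```text
rack [241.9 215.9] ctr [0.5353 0.3472] sides 0.093 0.144 dirs -83.0 -172.6
light [405. 235.] ctr [ 0.4654 -0.2093] sides 0.116 0.116 dirs -90.3 177.2
light [330.8 225.3] ctr [0.4998 0.0421] sides 0.218 0.114 dirs -80.9 -172.5
light [397.  185.7] ctr [ 0.6364 -0.189 ] sides 0.107 0.136 dirs -10.7 -99.6
```

View pics/c1.png

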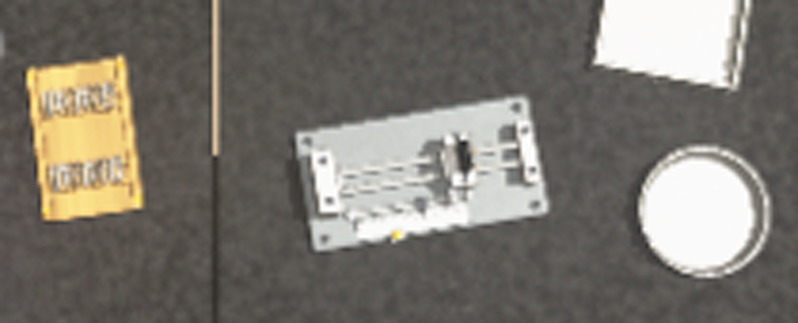

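The crop confirms the grey tester, with its anvil on the left (+y) and the carriage on the right. The front groove is the lower spring. Measured sizes match the given ones. I'm moving above the rack and turning the jaws to face across the spring.

>>> arm_command([
  [0.1,0.17,0,0.05],
  [0.2,0.34,0,0.1],
  [0.3,0.5,0.05,0.16],
  [0.4,0.67,0.05,0.22],
  [0.5,0.84,0.1,0.27],
  [0.6,1,0.1,0.32],
], hand=100)

```text
time: 0.85
position: [0.3779, -0.291, 0.2302]
tool_rot: [[0.695, 0.719, 0.0], [0.719, -0.695, -0.0], [0.0, 0.0, -1.0]]
contact_force: [0.1, -0.6, 0.6]
grip_width: 0.998
```

>>> arm_command([
  [0.05,0.18,0,0.05],
  [0.1,0.36,0,0.1],
  [0.15,0.54,0,0.15],
  [0.2,0.72,0,0.2],
  [0.25,0.9,0,0.25],
  [0.25,1,0,0.3],
])

```text
time: 1.6
position: [0.4528, 0.0114, 0.2297]
tool_rot: [[0.308, 0.952, -0.0], [0.952, -0.308, 0.001], [0.0, -0.0, -1.0]]
contact_force: [0.1, -0.6, 0.6]
grip_width: 1.0
```

>>> arm_command([
  [0.02,0.18,0,0.05],
  [0.04,0.36,0,0.1],
  [0.06,0.54,0,0.15],
  [0.1,0.72,-0.1,0.2],
  [0.13,0.9,-0.1,0.25],
  [0.15,0.95,-0.15,0.28],
])

```text
time: 2.35
position: [0.4979, 0.2994, 0.1847]
tool_rot: [[-0.112, 0.994, 0.0], [0.994, 0.112, 0.001], [0.001, 0.0, -1.0]]
contact_force: [-0.3, -0.9, 0.2]
grip_width: 1.001
```

```bash
python3 - <<'E'
from h import *
s=robot.get_state();print(s['time'],s['position'],s['tool_rot'][:,1],s['dq'].round(3))
c=cal('wrist');np.save('c.npy',np.array(c,dtype=object),allow_pickle=True)
snap('wrist','w1.png')
for p in [(0.5016,.3429,.023),(.569,.3515,.023),(.535,.347,0)]:print(proj('wrist',p,c))
E
```

```text
2.35 [0.49789141 0.29935379 0.1846548 ] [9.93682487e-01 1.12227756e-01 2.15041641e-04] [ 0.128  0.311 -0.078 -0.018 -0.211 -0.204]
(np.float64(287.84209566796886), np.float64(144.7142487665281))
(np.float64(351.6126554662031), np.float64(143.69096944030298))
(np.float64(316.95007373360943), np.float64(142.42515372899825))
```

View pics/w1.png

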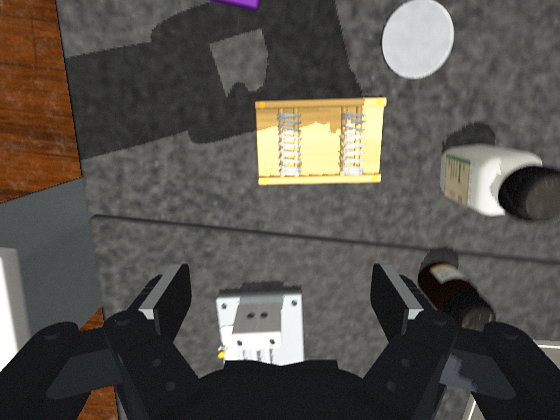

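The wrist view shows the rack corner to corner, the front spring centred at about (289,143) and the rear one at (352,143). Both agree with the predictions to within 2 mm. The spring centre comes out at about (0.503, 0.345), turned about 7.6°. I'm narrowing the jaws so they clear the rear spring, then descending.

>>> arm_command([
  [0.017,0.152,-0.1,0.014],
  [0.017,0.152,-0.2,0.014],
  [0.017,0.152,-0.3,0.014],
  [0.017,0.152,-0.38,0.014],
  [0.017,0.152,-0.38,0.014],
  [0.017,0.152,-0.38,0.014],
], hand=55)

```text
time: 3.15
position: [0.5026, 0.3446, 0.0686]
tool_rot: [[-0.133, 0.991, -0.003], [0.991, 0.133, 0.0], [0.001, -0.003, -1.0]]
contact_force: [1.3, 0.4, 0.0]
grip_width: 0.553
```

```bash
python3 - <<'E'
from h import *
s=robot.get_state();print(s['time'],s['position'],s['tool_rot'][:,1],s['dq'].round(3),s['grip_width'])
c=cal('wrist')
snap('wrist','w2.png')
for p in [(0.503,.345,.023),s['position']]:print(proj('wrist',p,c))
E
```

```text
3.15 [0.50257918 0.34461898 0.06857488] [ 0.99111346  0.13299248 -0.00266496] [ 0.002 -0.011 -0.016  0.001 -0.004 -0.001] 0.5529620598413508
(np.float64(280.6255531766123), np.float64(217.4784419700688))
(np.float64(279.7847317344768), np.float64(242.08632843545226))
```

View pics/w2.png

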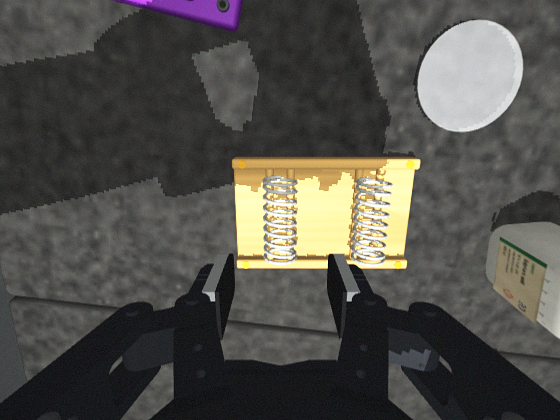

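The spring is centred at (280,219), against a prediction of (280.6,217.5), and stands square to the jaws. Descending and gripping.

>>> arm_command([
  [0.001,0,-0.07,0],
  [0.001,0,-0.14,0],
  [0.001,0,-0.195,0],
  [0.001,0,-0.195,0],
  [0.001,0,-0.195,0],
])

```text
time: 3.82
position: [0.5034, 0.345, 0.0107]
tool_rot: [[-0.133, 0.991, -0.002], [0.991, 0.133, 0.001], [0.001, -0.001, -1.0]]
contact_force: [0.7, 0.6, 0.5]
grip_width: 0.551
```

>>> arm_command([
  [0,0,0,0],
  [0,0,0,0],
  [0,0,0,0],
  [0,0,0,0],
  [0,0,0,0],
  [0,0,0,0],
], hand=0)

```text
time: 4.58
position: [0.5034, 0.345, 0.0107]
tool_rot: [[-0.133, 0.991, -0.002], [0.991, 0.133, 0.001], [0.001, -0.001, -1.0]]
contact_force: [-0.1, 0.4, 0.9]
grip_width: -0.001
```

The fingers shut fully, so they missed the spring. I'll look before doing anything else.

>>> arm_command([
  [0,0,0.1,0],
  [0,0,0.2,0],
  [0,0,0.3,0],
  [0,0,0.3,0],
  [0,0,0.3,0],
])

```text
time: 5.2
position: [0.5028, 0.3447, 0.0996]
tool_rot: [[-0.133, 0.991, -0.003], [0.991, 0.133, 0.0], [0.001, -0.003, -1.0]]
contact_force: [-0.6, 0.3, -0.4]
grip_width: -0.001
```

```bash
python3 - <<'E'
from h import *
s=robot.get_state();print(s['time'],s['position'],s['grip_width'])
c=cal('wrist')
snap('wrist','w3.png');snap('side','s3.png')
a=cv2.imread('pics/w3.png');b=cv2.imread('pics/s3.png')
b=cv2.resize(b[210:330,180:340],(540,405),interpolation=cv2.INTER_CUBIC)
a=a[90:390,80:480];a=cv2.resize(a,(540,405))
cv2.imwrite('pics/m3.png',cv2.resize(np.hstack([a,b]),(800,300)))
for p in [(0.503,.345,.023),s['position']]:print(proj('wrist',p,c),proj('side',p))
E
```

```text
5.2 [0.50282852 0.34467196 0.09956464] -0.0007507900286663526
(np.float64(280.35198254123225), np.float64(205.688694407197)) (np.float64(276.69241709435966), np.float64(262.3732957731173))
(np.float64(279.7533815149971), np.float64(242.08432415456463)) (np.float64(275.9088595420037), np.float64(232.98222807356154))
```

View pics/m3.png

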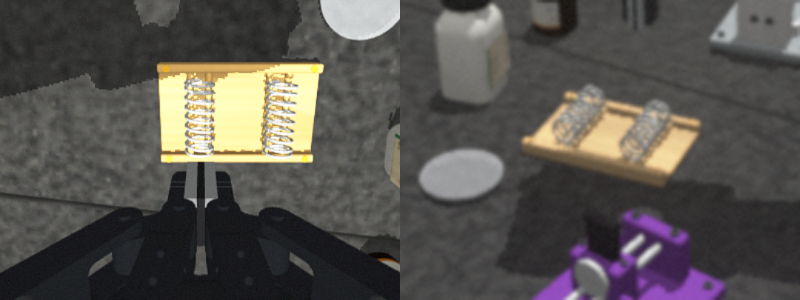

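The wrist view puts the springs where I predicted, untouched, but the side crop shows no gripper above the rack. I'll view the whole side picture.

View pics/s3.png

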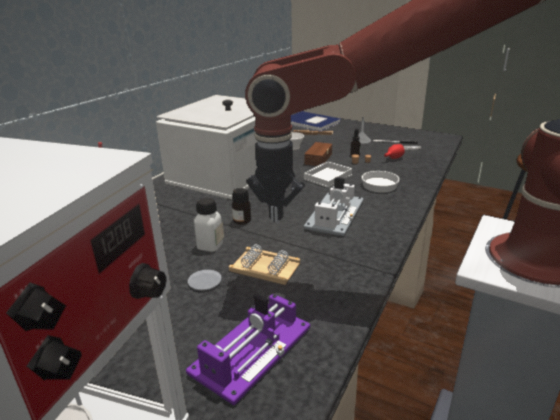

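The side view shows the finger tips at about (276,218), while the stated TCP projects to (276,233). In the wrist view the tip ends near v=253, against a projection of 242. The real finger ends seem higher than reported, so I'll work out by how much.

```bash
python3 - <<'E'
from h import *
s=robot.get_state();p=s['position'];z=s['tool_rot'][:,2];x=s['tool_rot'][:,0]
for d in(0,.01,.02,.03,.04,.05):
    print(d,np.round(proj('wrist',p-d*z),1),np.round(proj('side',p-d*z),1))
a=cv2.imread('pics/w3.png');b=cv2.imread('pics/s3.png')
a=cv2.resize(a[220:320,220:340],(480,400),interpolation=cv2.INTER_CUBIC);b=cv2.resize(b[180:240,250:300],None,fx=6.667,fy=6.667,interpolation=cv2.INTER_CUBIC)[:400]
cv2.imwrite('pics/m4.png',np.hstack([a,b]));print(a.shape,b.shape)
E
```

```text
0 [279.8 242.1] [276.2 233.4]
0.01 [279.8 249. ] [276.  229.4]
0.02 [279.8 256.7] [275.9 225.3]
0.03 [279.8 265.3] [275.8 221.3]
0.04 [279.7 275. ] [275.6 217.2]
0.05 [279.7 286. ] [275.5 213. ]
(400, 480, 3) (400, 333, 3)
```

View pics/m4.png

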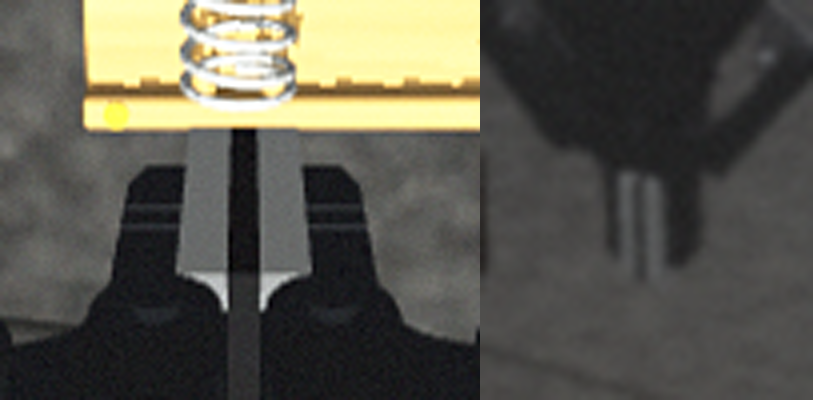

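```bash
python3 - <<'E'
from h import *
from scipy.optimize import fsolve
s=robot.get_state();p=s['position'];z=s['tool_rot'][:,2];x=s['tool_rot'][:,0]
for wv,sv in((252,221.7),(253,221),(251,222.5)):
    print(fsolve(lambda q:[proj('wrist',p+q[0]*x-q[1]*z)[1]-wv,proj('side',p+q[0]*x-q[1]*z)[1]-sv],[0.01,.03]))
E
```

```text
[0.0092376  0.03374058]
[0.00958278 0.0356161 ]
[0.00875828 0.0315481 ]
```

Two views agree that the finger ends are about 33 mm above the reported TCP, and laterally true. The first close therefore happened above the spring. I'll use tip z = reported z + 0.033 and retry, watching the force.

>>> arm_command([
  [0.001,0.001,0,0],
  [0.001,0.001,0,0],
  [0.001,0.001,-0.07,0],
  [0.001,0.001,-0.15,0],
  [0.001,0.001,-0.23,0],
  [0.001,0.001,-0.3,0],
  [0.001,0.001,-0.32,0],
  [0.001,0.001,-0.33,0],
], hand=55)

```text
time: 6.3
position: [0.5027, 0.3447, -0.0007]
tool_rot: [[-0.133, 0.991, -0.005], [0.991, 0.133, -0.001], [0.0, -0.005, -1.0]]
contact_force: [0.3, 0.2, -0.3]
grip_width: 0.553
```

>>> arm_command([
  [0,0,-0.02,0],
  [0,0,-0.04,0],
  [0,0,-0.06,0],
  [0,0,-0.06,0],
])

```text
time: 6.8
position: [0.5022, 0.3445, -0.0194]
tool_rot: [[-0.133, 0.991, -0.006], [0.991, 0.133, -0.001], [-0.0, -0.006, -1.0]]
contact_force: [-0.3, 0.2, -0.0]
grip_width: 0.548
```

```bash
python3 - <<'E'
from h import *
s=robot.get_state();print(s['position'],s['contact_force'],s['grip_width'],robot.grip_point_offset)
E
```

```text
[ 0.50216511  0.34447723 -0.01939259] [-0.30744761  0.20751459 -0.03508189] 0.5484637329137915 0.0187
```

>>> arm_command([
  [0.002,0.001,0,0],
  [0.002,0.001,0,0],
  [0.002,0.001,0,0],
  [0.002,0.001,0,0],
  [0.002,0.001,0,0],
], hand=0)

```text
time: 7.42
position: [0.5017, 0.3449, -0.0188]
tool_rot: [[-0.133, 0.991, -0.008], [0.991, 0.133, -0.001], [-0.0, -0.008, -1.0]]
contact_force: [-5.8, -1.1, 4.8]
grip_width: 0.282
```

```bash
python3 - <<'E'
from h import *
# refine tester pose from the top view: base plate edges, anvil
im=cv2.imread('pics/top0.png')
c=im[200:250,290:370]; cv2.imwrite('pics/c2.png',cv2.resize(c,None,fx=10,fy=10,interpolation=cv2.INTER_CUBIC))
s=robot.get_state();print(s['position'],s['contact_force'],s['grip_width'])
E
```

```text
[ 0.50169411  0.34489065 -0.01875688] [-5.81747322 -1.12006157  4.80156244] 0.2816320195327144
```

Gripped: opening 0.28 × 85 ≈ 24 mm. I'm lifting and moving to look at the tester from near.

>>> arm_command([
  [0,0,0.1,0],
  [0,0,0.25,0],
  [0,0,0.4,0],
  [0,-0.1,0.55,0],
  [0,-0.25,0.7,0],
  [0,-0.4,0.75,0],
  [0,-0.6,0.75,0],
  [0,-0.8,0.75,0.003],
  [0,-0.95,0.75,0.007],
  [0,-1,0.75,0.007],
])

```text
time: 8.68
position: [0.5016, 0.0429, 0.2065]
tool_rot: [[-0.14, 0.99, -0.008], [0.99, 0.14, -0.001], [-0.0, -0.008, -1.0]]
contact_force: [-0.2, -0.3, -0.5]
grip_width: 0.278
```

>>> arm_command([
  [0,-0.1,0,0],
  [0,-0.2,0,0],
  [0,-0.3,0,0],
  [0,-0.35,0,0],
  [0,-0.35,0,0],
])

```text
time: 9.3
position: [0.5017, -0.062, 0.2065]
tool_rot: [[-0.14, 0.99, -0.008], [0.99, 0.14, -0.001], [0.0, -0.008, -1.0]]
contact_force: [-0.3, 0.4, -1.0]
grip_width: 0.28
```

```bash
python3 - <<'E'
from h import *
s=robot.get_state();print(s['time'],s['position'],s['tool_rot'][:,1],s['contact_force'],s['grip_width'],s['dq'].round(3))
snap('wrist','w5.png')
cv2.imwrite('pics/w5b.png',cv2.resize(cv2.imread('pics/w5.png')[30:430,100:480],None,fx=1.5,fy=1.5,interpolation=cv2.INTER_CUBIC))
E
```

```text
9.3 [ 0.50174916 -0.06202026  0.20645839] [ 0.9901596   0.1397297  -0.00771831] [-0.30944819  0.36437729 -0.95279492] 0.2800205387296307 [ 0.022 -0.003  0.004  0.008  0.003  0.006]
```

View pics/w5b.png

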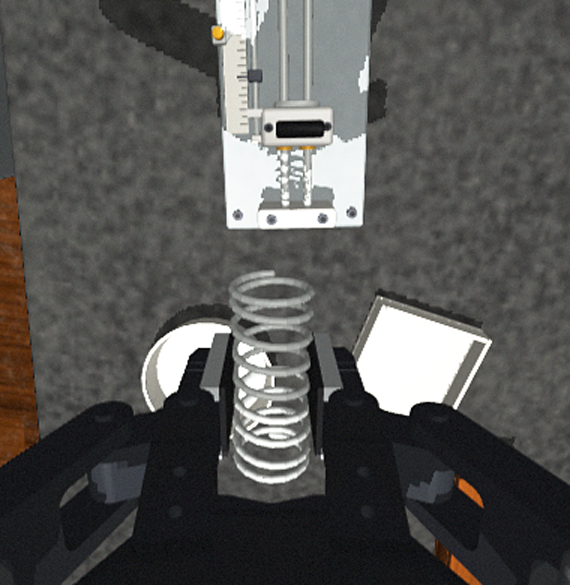

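The spring hangs squarely in the jaws, centred at u≈271 in the crop. The tester's rear edge is at v≈227 and the carriage plate at (301,128). The pointer, at (253,76), stands short of the tab's screw at (219,33). I'm moving forward to measure the anvil.

>>> arm_command([
  [-0.04,0.15,0,0.005],
  [-0.04,0.27,0,0.005],
  [-0.04,0.27,0,0.005],
  [-0.04,0.27,0,0.005],
])

```text
time: 9.85
position: [0.4897, 0.0201, 0.2065]
tool_rot: [[-0.149, 0.989, -0.008], [0.989, 0.149, -0.001], [0.0, -0.008, -1.0]]
contact_force: [-0.2, -0.1, -0.1]
grip_width: 0.276
```

```bash
python3 - <<'E'
from h import *
s=robot.get_state();print(s['time'],s['position'],s['tool_rot'][:,1])
c=cal('wrist');import pickle;pickle.dump(c,open('c6.pkl','wb'))
snap('wrist','w6.png')
cv2.imwrite('pics/w6b.png',cv2.resize(cv2.imread('pics/w6.png')[0:290,160:420],None,fx=2,fy=2,interpolation=cv2.INTER_CUBIC))
E
```

```text
9.85 [0.48971167 0.02007147 0.20647537] [ 0.9887466   0.14940257 -0.00768316]
```

View pics/w6b.png

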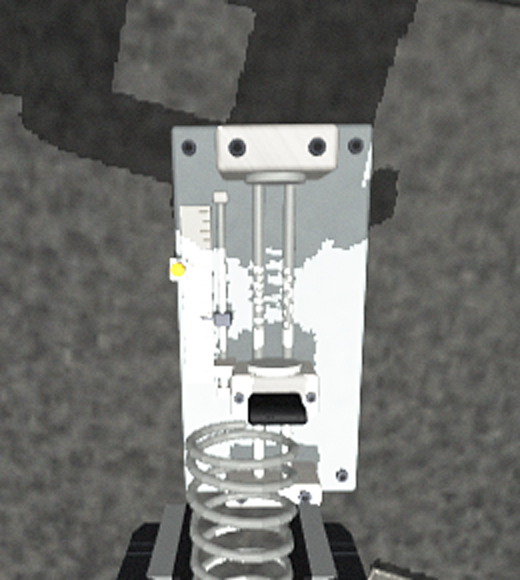

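```bash
python3 - <<'E'
from h import *
import pickle;c=pickle.load(open('c6.pkl','rb'))
P=lambda u,v,z:onz('wrist',u/2+160,v/2,z,c)[:2]
f=lambda *a:print(*[np.round(x,4) if not isinstance(x,str) else x for x in a])
A,B=P(172,126,.016),P(372,124,.016);C=P(356,490,.016);D=P(187,490,.016)
f('base corners',A,B,C,D,'w',np.linalg.norm(B-A),'len',np.linalg.norm(C-B),'ctr',(A+B+C+D)/4,'ang',np.degrees(np.arctan2(*(B-A)[::-1])),np.degrees(np.arctan2(*(B-C)[::-1]))-90,np.degrees(np.arctan2(*(A-D)[::-1]))-90)
r1=[P(259,220,.047),P(259,345,.047)];r2=[P(289.5,220,.047),P(288,345,.047)]
a=[(p+q)/2 for p,q in zip(r1,r2)]
f('rods sep',np.linalg.norm(r1[0]-r2[0]),np.linalg.norm(r1[1]-r2[1]),'axis',a[0],a[1],'ang',np.degrees(np.arctan2(*(a[0]-a[1])[::-1]))-90)
F=P(275,183,.073); f('anvil face',F)
for th in(8.0,8.6,9.2):
    y=np.array([-np.sin(np.radians(th)),np.cos(np.radians(th))]);f(th,'seat',F-.039*y,'rod at seat',a[0]+y*((F-.039*y-a[0])@y),'face from base ctr',(F-(A+B+C+D)/4)@y)
f('plate rear bottom/top edge',P(278,424,.103),P(278,394,.103),P(278,420,.098)); f('carriage front disc',P(274,362,.073)); f('mark',P(178,270,.03),'ptr',P(222,320,.021))
# held spring: ends in the hand, axis height reported z+0.042
zs=.2065+.0418
s=robot.get_state();R=s['tool_rot'];p=s['position']
for off in(.032,-.032):
    X=p+R[:,0]*off-R[:,2]*(zs+.013-p[2]);f('pred spring end top px(crop)',(np.array(proj('wrist',X,c))-[160,0])*2)
f('obs end top (crop 241,423) ->',onz('wrist',241/2+160,423/2,zs+.013,c),'tool x coord',(onz('wrist',241/2+160,423/2,zs+.013,c)-p)@R[:,0],(onz('wrist',241/2+160,423/2,zs+.013,c)-p)@R[:,1])
E
```

```text
base corners [0.4335 0.1394] [0.5396 0.1562] [ 0.5743 -0.0542] [ 0.4676 -0.0705] w 0.1074 len 0.2132 ctr [0.5037 0.0428] ang 8.9937 9.3639 9.2255
rods sep 0.0156 0.0158 axis [0.4944 0.0996] [0.5046 0.0357] ang 9.0753
anvil face [0.491  0.1154]
8.0 seat [0.4964 0.0768] rod at seat [0.4976 0.0769] face from base ctr 0.0737
8.6 seat [0.4968 0.0768] rod at seat [0.4979 0.077 ] face from base ctr 0.0737
9.2 seat [0.4972 0.0769] rod at seat [0.4981 0.077 ] face from base ctr 0.0737
plate rear bottom/top edge [0.5088 0.0088] [0.5063 0.0232] [0.5089 0.0093]
carriage front disc [0.5044 0.0317]
mark [0.447 0.066] ptr [0.4747 0.0411]
pred spring end top px(crop) [239.0393 448.4077]
pred spring end top px(crop) [239.3323 704.6138]
obs end top (crop 241,423) -> [0.485  0.0568 0.2613] tool x coord 0.0374 0.0004
```

```bash
python3 - <<'E'
from h import *
import pickle;c=pickle.load(open('c6.pkl','rb'))
s=robot.get_state();R=s['tool_rot'];p=s['position'];zs=p[2]+.0418
for dz in(-.004,0,.004):
    a=onz('wrist',280.5,211.3,zs+dz-.013,c)-p; b=onz('wrist',280.5,351,zs+dz+.012,c)-p
    print(dz,a@R[:,0],b@R[:,0],(a-b)@R[:,0],(a+b)@R[:,0]/2)
d=np.array([.4980,.0770])-p[:2];print(d,d/.3, np.radians(9.1)-np.arctan2(R[1,1],R[0,1]))
E
```

```text
-0.004 0.027948534196025557 -0.03581347815043309 0.06376201234645865 -0.003932471977203767
0 0.029222011039245228 -0.03222966038531192 0.061451671424557146 -0.001503824673033346
0.004 0.0304954878824649 -0.028645842620190747 0.05914133050265565 0.0009248226311370774
[0.00826465 0.05738089] [0.02754882 0.19126963] 0.009855949262554786
```

Measured: rods 15.7 mm apart (16 expected), base 107×213 mm, angle 9.1°, anvil face at (0.491, 0.115), seat at (0.498, 0.077). The carriage starts at about 5 mm travel. Placing the spring.

>>> arm_command([
  [0.027,0.1,0,0.006],
  [0.027,0.197,0,0.006],
  [0.027,0.197,-0.1,0.006],
  [0.027,0.197,-0.25,0.006],
  [0.027,0.197,-0.4,0.006],
  [0.027,0.197,-0.5,0.006],
  [0.027,0.197,-0.57,0.006],
  [0.027,0.197,-0.59,0.006],
  [0.027,0.197,-0.59,0.006],
])

```text
time: 11.02
position: [0.4981, 0.0783, 0.0297]
tool_rot: [[-0.157, 0.988, -0.008], [0.988, 0.157, -0.001], [0.0, -0.008, -1.0]]
contact_force: [0.0, -0.0, -0.1]
grip_width: 0.277
```

>>> arm_command([
  [0,0,-0.01,0],
  [0,0,-0.02,0],
  [0,0,-0.03,0],
  [0,0,-0.035,0],
  [0,0,-0.035,0],
])

```text
time: 11.65
position: [0.498, 0.0783, 0.019]
tool_rot: [[-0.156, 0.988, -0.008], [0.988, 0.156, -0.001], [0.0, -0.008, -1.0]]
contact_force: [-0.0, 0.2, 0.1]
grip_width: 0.279
```

>>> arm_command([
  [0,0,-0.004,0],
  [0,0,-0.008,0],
  [0,0,-0.008,0],
])

```text
time: 12.02
position: [0.4981, 0.0783, 0.017]
tool_rot: [[-0.157, 0.988, -0.008], [0.988, 0.157, -0.001], [0.0, -0.008, -1.0]]
contact_force: [-2.1, 0.7, 2.5]
grip_width: 0.275
```

```bash
python3 - <<'E'
from h import *
s=robot.get_state();print(s['position'],s['contact_force'],s['grip_width'])
snap('side','s7.png');p=np.array([.498,.077,.058]);print(proj('side',p))
a=cv2.imread('pics/s7.png');u,v=map(int,proj('side',p))
w=cv2.imread('pics/w6.png')
snap('wrist','w7.png');w=cv2.imread('pics/w7.png')
cv2.imwrite('pics/m7.png',np.hstack([cv2.resize(a[v-50:v+50,u-50:u+50],(400,400),interpolation=cv2.INTER_CUBIC),cv2.resize(w[100:400,130:430],(400,400))]))
E
```

```text
[0.49806826 0.07832752 0.01699176] [-2.11460921  0.67309702  2.48552605] 0.27503572671808496
(np.float64(331.0958734703214), np.float64(202.1654546127496))
```

View pics/m7.png

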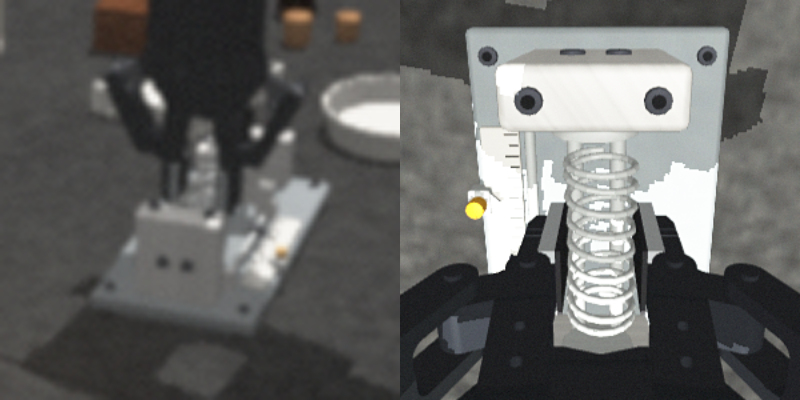

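The spring is touching the rods (2.5 N up) at the expected height. It's centred between them and clear of the anvil. Releasing and rising.

>>> arm_command([
  [-0.003,0,0,0],
  [-0.003,0,0,0],
  [-0.003,0,0,0],
  [-0.003,0,0,0],
  [-0.003,0,0,0],
], hand=55)

```text
time: 12.75
position: [0.4972, 0.0783, 0.0169]
tool_rot: [[-0.157, 0.988, -0.008], [0.988, 0.157, -0.001], [0.0, -0.008, -1.0]]
contact_force: [0.1, 0.1, 0.8]
grip_width: 0.551
```

>>> arm_command([
  [0,0,0.1,0],
  [0,0,0.2,0],
  [0,0,0.35,0],
  [0,0,0.4,0],
  [0.0,-0.1,0.4,0],
  [0.05,-0.3,0.4,0],
  [0.08,-0.45,0.4,0],
  [0.08,-0.45,0.4,0],
])

```text
time: 13.75
position: [0.5209, -0.059, 0.1358]
tool_rot: [[-0.152, 0.988, -0.01], [0.988, 0.152, -0.001], [0.001, -0.01, -1.0]]
contact_force: [0.0, 0.5, -0.3]
grip_width: 0.552
```

```bash
python3 - <<'E'
from h import *
s=robot.get_state();print(s['time'],s['position'],s['tool_rot'][:,1],s['contact_force'],s['dq'].round(3))
c=cal('wrist');import pickle;pickle.dump(c,open('c8.pkl','wb'))
snap('wrist','w8.png')
th=np.radians(9.1);y=np.array([-np.sin(th),np.cos(th),0]);S=np.array([.498,.077,.058])
for k in(-.032,.032):print(proj('wrist',S+k*y,c))
cv2.imwrite('pics/w8b.png',cv2.resize(cv2.imread('pics/w8.png')[60:360,160:420],None,fx=2,fy=2,interpolation=cv2.INTER_CUBIC))
E
```

```text
13.75 [ 0.52091948 -0.05904968  0.13577844] [ 0.98827761  0.15236109 -0.00966735] [ 0.0467499   0.4647898  -0.29331595] [ 0.053 -0.018  0.022  0.022  0.013  0.018]
(np.float64(278.30725672563807), np.float64(69.64826542051611))
(np.float64(277.4639954019286), np.float64(-31.836415150330595))
```

View pics/w8b.png

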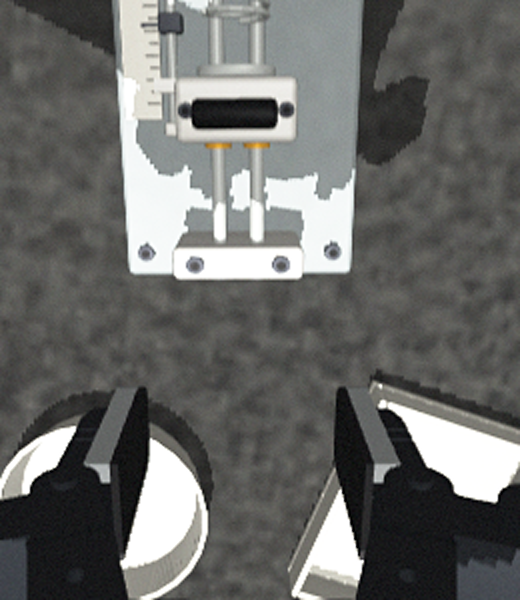

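The spring lies on the rods, its rear end at v≈71 against 70 predicted. The plate is at px (277,124) and the path behind it is free. I'm shutting the fingers and going down behind the plate, with tips at about 78 mm.

>>> arm_command([
  [-0.02,0.097,0,0.004],
  [-0.02,0.097,0,0.004],
  [-0.02,0.097,-0.05,0.004],
  [-0.02,0.097,-0.15,0.004],
  [-0.02,0.097,-0.25,0.004],
  [-0.02,0.097,-0.3,0.004],
  [-0.02,0.097,-0.303,0.004],
  [-0.02,0.097,-0.303,0.004],
], hand=0)

```text
time: 14.8
position: [0.5154, -0.0287, 0.0457]
tool_rot: [[-0.16, 0.987, -0.008], [0.987, 0.16, -0.001], [0.001, -0.008, -1.0]]
contact_force: [-0.9, -0.1, 0.0]
grip_width: 0.0
```

```bash
cat > f.py <<'E'
from h import *
s=robot.get_state();y=np.array([-.158,.987,0]);x=np.array([.987,.158,0])
print(round(s['time'],2),s['position'].round(4),'along',round(s['position']@y*1e3,2),'across',round(s['position']@x*1e3,2),'F_along',round(-s['contact_force']@y,2),'F',s['contact_force'].round(2),s['wrist_torque'].round(2))
E
python3 f.py
python3 - <<'E'
from h import *
import pickle;c=pickle.load(open('c8.pkl','rb'))
y=np.array([-.158,.987,0]);x=np.array([.987,.158,0])
for z in(.098,.103):
    P=onz('wrist',235/2+160,128/2+60,z,c);print(P,P@y,P@x)
snap('wrist','w9.png')
E
```

```text
14.8 [ 0.5154 -0.0287  0.0457] along -109.72 across 504.2 F_along -0.01 F [-0.9  -0.13  0.04] [ 0.03 -0.   -0.02]
[0.50878656 0.00793922 0.098     ] -0.07255226707028936 0.5034267285789514
[0.50884954 0.00811188 0.103     ] -0.07239180223921733 0.5035161740654086
```

>>> arm_command([
  [-0.004,0.025,0,0],
  [-0.008,0.05,0,0],
  [-0.011,0.07,0,0],
  [-0.014,0.085,0,0],
  [-0.016,0.1,0,0],
  [-0.016,0.1,0,0],
])

```text
time: 15.6
position: [0.5108, 0.0016, 0.0461]
tool_rot: [[-0.16, 0.987, -0.008], [0.987, 0.16, -0.001], [0.001, -0.008, -1.0]]
contact_force: [-0.2, -0.2, -0.2]
grip_width: -0.001
```

```bash
python3 f.py
```

```text
15.6 [0.5108 0.0016 0.0461] along -79.1 across 504.46 F_along 0.15 F [-0.23 -0.19 -0.17] [ 0.02  0.06 -0.06]
```

>>> arm_command([
  [-0.003,0.016,0,0],
  [-0.005,0.033,0,0],
  [-0.008,0.049,0,0],
  [-0.008,0.049,0,0],
])

```text
time: 16.1
position: [0.5083, 0.0168, 0.046]
tool_rot: [[-0.161, 0.987, -0.008], [0.987, 0.161, -0.0], [0.001, -0.008, -1.0]]
contact_force: [-0.4, 0.7, 0.6]
grip_width: 0.001
```

```bash
python3 f.py
```

```text
16.1 [0.5083 0.0168 0.046 ] along -63.72 across 504.33 F_along -0.79 F [-0.41  0.74  0.63] [ 0.01  0.02 -0.02]
```

>>> arm_command([
  [-0.002,0.01,0,0],
  [-0.003,0.02,0,0],
  [-0.005,0.03,0,0],
  [-0.005,0.03,0,0],
])

```text
time: 16.6
position: [0.5068, 0.026, 0.046]
tool_rot: [[-0.161, 0.987, -0.008], [0.987, 0.161, -0.0], [0.001, -0.008, -1.0]]
contact_force: [0.5, -0.5, 0.1]
grip_width: 0.003
```

```bash
python3 f.py; python3 - <<'E'
from h import *
f=[];
for i in range(4):
    snap('wrist',f'wa{i}.png');f.append(-robot.get_state()['contact_force']@np.array([-.158,.987,0]))
print(np.round(f,2))
E
```

```text
16.6 [0.5068 0.026  0.046 ] along -54.46 across 504.33 F_along 0.6 F [ 0.53 -0.53  0.1 ] [-0.21 -0.07 -0.  ]
[1.83 0.98 1.41 1.82]
```

```bash
cat > g.py <<'E'
from h import *
f=[];y=np.array([-.158,.987,0]);q=[]
for i in range(8):
    s=robot.get_state();f.append(-s['contact_force']@y);q.append(s['wrist_torque']);im=robot.capture('wrist')
cv2.imwrite('pics/last.png',cv2.cvtColor(im,cv2.COLOR_RGB2BGR))
print(round(s['time'],2),'along',round(s['position']@y*1e3,2),'F',np.mean(f).round(2),'+-',np.std(f).round(2),'T',np.mean(q,0).round(3))
E
python3 -c "1"
```

>>> arm_command([
  [-0.002,0.01,0,0],
  [-0.003,0.02,0,0],
  [-0.003,0.02,0,0],
])

```text
time: 17.18
position: [0.5059, 0.0317, 0.046]
tool_rot: [[-0.161, 0.987, -0.008], [0.987, 0.161, -0.001], [0.001, -0.008, -1.0]]
contact_force: [0.5, -4.5, 0.1]
grip_width: 0.001
```

```bash
python3 g.py
```

```text
17.52 along -48.62 F 4.17 +- 0.29 T [-0.633 -0.087  0.018]
```

>>> arm_command([
  [-0.002,0.01,0,0],
  [-0.003,0.018,0,0],
  [-0.003,0.018,0,0],
])

```text
time: 17.95
position: [0.5051, 0.0366, 0.0461]
tool_rot: [[-0.161, 0.987, -0.008], [0.987, 0.161, -0.001], [-0.0, -0.008, -1.0]]
contact_force: [0.8, -5.5, -1.0]
grip_width: 0.002
```

```bash
python3 g.py
```

```text
18.3 along -43.65 F 5.64 +- 0.4 T [-0.907 -0.134  0.008]
```

>>> arm_command([
  [-0.002,0.01,0,0],
  [-0.003,0.02,0,0],
  [-0.005,0.03,0,0],
  [-0.005,0.03,0,0],
])

```text
time: 18.85
position: [0.5039, 0.0443, 0.0461]
tool_rot: [[-0.161, 0.987, -0.007], [0.987, 0.161, -0.004], [-0.003, -0.008, -1.0]]
contact_force: [2.0, -9.1, -1.1]
grip_width: 0.002
```

```bash
python3 g.py
```

```text
19.2 along -36.02 F 8.93 +- 0.4 T [-1.399 -0.211  0.034]
```

>>> arm_command([
  [-0.002,0.009,0,0],
  [-0.003,0.018,0,0],
  [-0.004,0.026,0,0],
  [-0.004,0.026,0,0],
])

```text
time: 19.75
position: [0.503, 0.0498, 0.0462]
tool_rot: [[-0.161, 0.987, -0.007], [0.987, 0.161, -0.009], [-0.008, -0.008, -1.0]]
contact_force: [0.7, -11.1, -0.6]
grip_width: -0.004
```

```bash
python3 g.py
```

```text
20.1 along -30.32 F 11.48 +- 0.36 T [-1.775 -0.198  0.036]
```

>>> arm_command([
  [-0.001,0.006,0,0],
  [-0.002,0.012,0,0],
  [-0.002,0.012,0,0],
  [-0.002,0.012,0,0],
])

```text
time: 20.65
position: [0.5028, 0.051, 0.0462]
tool_rot: [[-0.161, 0.987, -0.006], [0.987, 0.161, -0.014], [-0.013, -0.008, -1.0]]
contact_force: [1.7, -12.2, -0.4]
grip_width: -0.003
```

```bash
python3 g.py
```

```text
21.0 along -29.11 F 12.45 +- 0.51 T [-1.891 -0.252  0.017]
```

At 12.45 N push (about 11.8 N on the spring), I'm holding for 1.2 s with the target unchanged.

```bash
python3 g.py;python3 g.py;python3 g.py
```

```text
21.4 along -29.13 F 12.24 +- 0.62 T [-1.868 -0.266  0.008]
21.8 along -29.1 F 12.5 +- 0.44 T [-1.883 -0.275  0.008]
22.2 along -29.08 F 12.28 +- 0.34 T [-1.868 -0.241  0.025]
```

>>> arm_command([
  [0.003,-0.02,0,0],
  [0.007,-0.045,0,0],
  [0.012,-0.08,0,0],
  [0.02,-0.12,0,0],
  [0.026,-0.16,0,0],
  [0.032,-0.2,0,0],
  [0.04,-0.25,0,0],
  [0.04,-0.25,0,0],
])

```text
time: 23.25
position: [0.5151, -0.025, 0.0463]
tool_rot: [[-0.16, 0.987, -0.006], [0.987, 0.159, -0.014], [-0.013, -0.008, -1.0]]
contact_force: [0.8, -0.0, -0.8]
grip_width: 0.003
```

>>> arm_command([
  [0.01,-0.06,0,0],
  [0.01,-0.06,0.1,0],
  [0.01,-0.06,0.25,0],
  [0.01,-0.06,0.4,0],
  [0.01,-0.06,0.53,0],
  [0,0,0.53,0],
  [-0.01,0.07,0.53,0],
  [-0.01,0.07,0.53,0],
])

```text
time: 24.25
position: [0.5112, -0.003, 0.2039]
tool_rot: [[-0.162, 0.987, -0.008], [0.987, 0.161, -0.013], [-0.012, -0.01, -1.0]]
contact_force: [-0.4, -0.3, -0.6]
grip_width: -0.0
```

```bash
python3 f.py; python3 - <<'E'
from h import *
import pickle;c=cal('wrist');pickle.dump(c,open('c10.pkl','wb'))
snap('wrist','w10.png');snap('top','t10.png')
for p in[(.498,.077,.058),(.447,.066,.03)]:print(proj('wrist',p,c))
cv2.imwrite('pics/w10b.png',cv2.resize(cv2.imread('pics/w10.png')[0:290,160:420],None,fx=2,fy=2,interpolation=cv2.INTER_CUBIC))
E
```

```text
24.25 [ 0.5112 -0.003   0.2039] along -83.78 across 504.08 F_along 0.2 F [-0.36 -0.26 -0.55] [-0.01 -0.02 -0.01]
(np.float64(281.0938217409224), np.float64(104.5017463746897))
(np.float64(232.39126779454355), np.float64(107.52022861640279))
```

The view limit is reached, so I'll locate the pointer knob and tab by colour, calibrating on the earlier picture w6 where I know both.

```bash
python3 - <<'E'
from h import *
import pickle
w6=cv2.imread('pics/w6.png');c6=pickle.load(open('c6.pkl','rb'));w=cv2.imread('pics/w10.png');c=pickle.load(open('c10.pkl','rb'))
print('knob bgr w6',w6[158:163,269:274].mean((0,1)))
y=np.array([-.158,.987,0]);x=np.array([.987,.158,0])
for nm,im,cc in(('w6',w6,c6),('w10',w,c)):
    hsv=cv2.cvtColor(im,cv2.COLOR_BGR2HSV)
    for n,m,z in(('yellow',cv2.inRange(hsv,(18,150,150),(38,255,255)),.03),('knob',cv2.inRange(hsv,(105,25,50),(130,140,170)),.03)):
        N,l,st,ce=cv2.connectedComponentsWithStats(m)
        for i in range(1,N):
            if st[i,4]>12:
                P=onz('wrist',*ce[i],z,cc);
                if abs(P@x-.47)<.06:print(nm,n,ce[i].round(1),st[i],'along',(P@y*1e3).round(1),'across',(P@x*1e3).round(1))
# pixel dump along needle column: gray rows through scale strip in w10
E
```

```text
knob bgr w6 [189.   177.24 173.88]
w6 yellow [248.2 134.2] [246 132   6   6  26] along -4.5 across 450.8
w6 knob [277.5  73.8] [275  70   6   8  20] along 56.5 across 483.8
w10 yellow [231.5 107.1] [228 104   8   7  42] along -5.1 across 450.6
w10 knob [300.6  40.5] [298  38   7   5  13] along 58.4 across 522.9
w10 knob [253.9  98.7] [250  96  10   7  40] along 3.4 across 474.8
```

```bash
python3 - <<'E'
from h import *
import pickle
c=pickle.load(open('c10.pkl','rb'));y=np.array([-.158,.987,0]);x=np.array([.987,.158,0])
g=cv2.cvtColor(cv2.imread('pics/w10.png'),cv2.COLOR_BGR2GRAY)
ch='#@%*+=-:. '
print('scale');
for v in range(90,122): print(v,''.join(ch[min(9,g[v,u]*10//256)] for u in range(222,268)))
print('axis')
for v in range(60,200,2): print(v,round((onz('wrist',282,v,.071,c)@y)*1e3),''.join(ch[min(9,g[v,u]*10//256)] for u in range(250,316)))
E
```

```text
scale<stdin>:7: RuntimeWarning: overflow encountered in scalar multiply
Traceback (most recent call last):
OverflowError: Python integer 256 out of bounds for uint8
```

```bash
python3 - <<'E'
from h import *
import pickle
c=pickle.load(open('c10.pkl','rb'));y=np.array([-.158,.987,0]);x=np.array([.987,.158,0])
g=cv2.cvtColor(cv2.imread('pics/w10.png'),cv2.COLOR_BGR2GRAY).astype(int)
ch='#@%*+=-:. '
for v in range(90,122): print(v,''.join(ch[g[v,u]*10//256] for u in range(222,268)))
print('axis')
for v in range(60,200,2): print(v,round((onz('wrist',282,v,.071,c)@y)*1e3),''.join(ch[g[v,u]*10//256] for u in range(250,316)))
E
```

```text
90 **********.             ..  ===-::=====--=====
91 **********.             ....==--::-========-=-
92 **********.             ---:===-::=======-==-=
93 **********.             ::..+==-::-===========
94 **********.             .. .+===::===-=-===--=
95 **********. .           ..  ****++***+-=======
96 **********. .           ....@%*******%--=-=-=-
97 **********.           ..----@********@--=====-
98 **********.           --++++%********@--======
99 ***+******-.         -=:=+++%%%******@--=-====
100 ***++*****+-:            ...%%*******@-==-====
101 *******++++==            :..%**%*****@-=======
102 ***+**-  ---:  :         ---%%%%%%%%%%-=======
103 *****+.  .::.  =         ...+=++--=++=-=======
104 ******:.   .=  .         .  ==-=:.-=--========
105 ******:     .=    .     .   =-==:.-=-=-=======
106 ***+**:      +          -:::====:.-===========
107 **+***:      -          -:::====-.-+==-=====-=
108 **+***:      =           ...====-.-+==========
109 +++***=      -              ====-.-+==========
110 +++***+     .  .            ====-.-+==========
111 +*****+        .         ---====-.-
[... 5001 characters left out ...]
         +==      :     =                        
182 -77                           +=       :    .=                        
184 -79                           +-       :    .                         
186 -81                           +=:      :    .:                        
188 -83                           +=-      .    .=                        
190 -85                           +==      .     =                        
192 -87                      .    +=       .                              
194 -90                      .    +=       .    ::.                       
196 -92                      .    +=:      .    :=                        
198 -94                           +==      .    :=
```

The needle is at row 98.5 and the tab apex at row 107, with the camera nearly overhead. The pointer is therefore about 8 mm past the tab, and the spring is tired: it goes in the dish. The tab's screw hasn't moved (−4.5 then −5.1 mm). The spring lies straight from the anvil to the carriage, its middle near (0.497, 0.084). Fetching it.

>>> arm_command([
  [-0.024,0.15,0,0],
  [-0.048,0.29,0,0],
  [-0.048,0.29,0,0],
  [-0.048,0.29,-0.15,0],
  [-0.048,0.29,-0.3,0],
  [-0.048,0.29,-0.42,0],
  [-0.048,0.29,-0.52,0],
  [-0.048,0.29,-0.59,0],
  [-0.048,0.29,-0.622,0],
  [-0.048,0.29,-0.622,0],
], hand=55)

```text
time: 25.6
position: [0.4968, 0.0822, 0.017]
tool_rot: [[-0.159, 0.987, -0.009], [0.987, 0.159, -0.014], [-0.012, -0.011, -1.0]]
contact_force: [0.6, 0.7, -0.1]
grip_width: 0.548
```

>>> arm_command([
  [0,0,0,0],
  [0,0,0,0],
  [0,0,0,0],
  [0,0,0,0],
  [0,0,0,0],
], hand=0)

```text
time: 26.22
position: [0.4961, 0.0816, 0.0187]
tool_rot: [[-0.16, 0.987, -0.011], [0.987, 0.16, -0.016], [-0.014, -0.014, -1.0]]
contact_force: [-8.1, -2.9, 8.7]
grip_width: 0.279
```

>>> arm_command([
  [0,0,0.1,0],
  [0,0,0.25,0],
  [0,0,0.4,0],
  [-0.01,-0.1,0.45,0],
  [-0.03,-0.3,0.45,0],
  [-0.05,-0.5,0.45,0],
  [-0.07,-0.7,0.45,0],
  [-0.1,-0.88,0.45,0],
  [-0.102,-0.97,0.45,0],
  [-0.102,-0.97,0.45,0],
])

```text
time: 27.48
position: [0.4655, -0.2112, 0.1547]
tool_rot: [[-0.157, 0.988, -0.01], [0.988, 0.157, -0.017], [-0.015, -0.013, -1.0]]
contact_force: [-0.4, -0.3, -1.4]
grip_width: 0.274
```

```bash
python3 - <<'E'
from h import *
s=robot.get_state();print(s['time'],s['position'],s['grip_width'],s['contact_force'])
# dish centre check from side view
im=cv2.imread('pics/side0.png');hsv=cv2.cvtColor(im,cv2.COLOR_BGR2HSV);m=cv2.inRange(hsv,(0,0,150),(180,60,255));r=np.zeros_like(m);r[165:200,352:405]=255
k=max(cv2.findContours(m&r,0,2)[0],key=cv2.contourArea);e=cv2.fitEllipse(cv2.convexHull(k));print(e,onz('side',*e[0],.02))
E
```

```text
27.475 [ 0.46554203 -0.21118572  0.15470785] 0.2740588826301491 [-0.36678238 -0.27825459 -1.39031605]
((380.11883544921875, 178.13035583496094), (15.221639633178711, 37.16178512573242), 93.57511901855469) [ 0.46834199 -0.21905941  0.02      ]
```

Both views agree on the dish centre to within 1 cm. Lowering.

>>> arm_command([
  [0,0,-0.12,0],
  [0,0,-0.26,0],
  [0,0,-0.4,0],
  [0,0,-0.5,0],
  [0,0,-0.54,0],
  [0,0,-0.56,0],
  [0,0,-0.57,0],
  [0,0,-0.57,0],
])

```text
time: 28.48
position: [0.4663, -0.2116, -0.0153]
tool_rot: [[-0.157, 0.988, -0.009], [0.987, 0.157, -0.017], [-0.016, -0.011, -1.0]]
contact_force: [0.3, -0.0, -0.2]
grip_width: 0.274
```

>>> arm_command([
  [0,0,0,0],
  [0,0,0,0],
  [0,0,0,0],
  [0,0,0,0],
], hand=50)

```text
time: 28.98
position: [0.4663, -0.2116, -0.0152]
tool_rot: [[-0.157, 0.988, -0.009], [0.988, 0.157, -0.018], [-0.016, -0.011, -1.0]]
contact_force: [0.3, 0.2, -0.7]
grip_width: 0.495
```

>>> arm_command([
  [0,0,0.1,0],
  [0,0,0.25,0],
  [0,0,0.45,0],
  [0,0,0.6,0],
  [-0.1,-0.2,0.7,0],
  [-0.1,-0.4,0.7,0],
  [-0.1,-0.6,0.7,0],
  [-0.1,-0.6,0.7,0],
])

```text
time: 29.98
position: [0.4354, -0.3949, 0.1943]
tool_rot: [[-0.153, 0.988, -0.009], [0.988, 0.152, -0.017], [-0.016, -0.012, -1.0]]
contact_force: [-0.5, 0.1, 0.7]
grip_width: 0.497
```

```bash
python3 - <<'E'
from h import *
s=robot.get_state();print(s['time'],s['position'],s['contact_force'],s['grip_width'])
t0=cv2.imread('pics/top0.png').astype(int);snap('top','t12.png');t=cv2.imread('pics/t12.png').astype(int)
d=np.abs(t-t0).sum(2)
for nm,z,C in(('dish',.017,(.4654,-.2093)),('tray',.017,(.6364,-.189)),('rear',.023,(.569,.3515)),('front',.023,(.503,.345))):
    u,v=map(int,np.round(proj('top',(*C,z))));
    w=d[v-16:v+17,u-16:u+17]>60;ys,xs=np.nonzero(w)
    print(nm,(u,v),'changed px',w.sum(), onz('top',u-16+xs.mean(),v-16+ys.mean(),z)[:2].round(3) if w.sum()>5 else '')
u,v=map(int,np.round(proj('top',(.4654,-.2093,.017))))
g=cv2.cvtColor(t.astype(np.uint8),cv2.COLOR_BGR2GRAY).astype(int)
for r in range(v-20,v+21):print(''.join('#@%*+=-:. '[g[r,k]*10//256] for k in range(u-22,u+23)))
E
```

```text
29.975 [ 0.4353742  -0.39489074  0.1943216 ] [-0.46152412  0.14431434  0.74094598] 0.4970665153564902
dish (405, 235) changed px 658 [ 0.46  -0.217]
tray (397, 186) changed px 0 
rear (240, 205) changed px 3 
front (242, 225) changed px 133 [0.5   0.346]
*********************************************
*********************************************
*********************************************
*****************+==---===+******************
**************+---:. . ...--=+****%**********
***********%*-- .-========-..=+**%%*****%****
**********%*- .=--::::--=++++==+**%**********
*********%+-:--:.      .-=+++++=+************
*******%%*::-..       :---==++++==**********%
******%%*-::.       :-------=++++==+***%%%%%%
*****%%%-::       :-----------=+++==*%*%%%%%%
*****%%=.:       :-------------=+++=+*%%%%%%%
****%%%::       :---------------=+++=*%%%%%%%
***%%%=:.      :-----------------+++=+***%%%%
***%%%.:      .------------------=+++=***%%%%
**%%%%.       :--------------=----+++=+***%%%
**%%%+:      :-----------==-++=---=++++*%%%%%
**%%%-:     :-----==-+==-=====-----+++=*%%%%%
**%%%-:    :=-=-=
[... 340 characters left out ...]
++++*%%%@@
*%%%%%+=-------:.-----------------=++=+%%%%%%
%%%%%%%+=-----:  .----------------=++=*%%%%%%
%%%%%%%*=-----    .--------------=++++*%%%%%%
%%%%%%%%=---:.     .-------------+++=*%%%%%%%
%%%%%%%%*+=:        .-----------=++=+*%%%%%%%
%%%%%%%%%*+.         .:--------=+++=*%@@@%%%%
%%%%%%%%%%*=          .-------=+++=*%@@@%%%%%
%%%%%%%%%%%+-.        .-----==+++=*%%@@@@@@%%
%%%%%%%*%%%%+::.       .---=+++==*%%%@@@%%%%%
%%%%%******%%%=:::... .:-=+=-==+%@%%%%@%%%%%%
%%%%*********%%*-..----:-==-.=%%%@%%%%%%%%%%%
%%%%%*********%%%%*=::: .-=*%%%%%@%%%%%%%%%%@
%%%%%**%%*****************%%%%%%%%%%%@%%%%%%%
%%%%%%%%%****************%%*%%%%%%%%%@%%%%%%%
%%@%%%%%%*****%*********%%%%%%%%%%%%%@@%%@%%%
```

The spring lies centred in the dish. The rear groove and tray are unchanged, the front groove is empty, and the arm is clear. Handing in.

```bash
python3 -c "
from bench import robot
print(robot.job_done())"
```

```text
the job is handed in; nothing more can be done
None
```

I tested the front-groove spring and found it tired, so it went into the round dish; the job is handed in at about 30 s of the 58 s allowed.

- **Load:** I pushed the carriage to about 12.4 N measured at the wrist. Less friction, that is about 11.7 N on the spring. I held it for about 1.5 s; the highest single wrist reading I printed was 12.2 N and the highest 0.4 s average 12.5 N. Then I eased off.
- **Verdict:** the pointer needle ended about 8 mm past the tab. The tab itself had not moved, within measuring error of about 0.6 mm.
- **Last checks:** the final top view shows the spring centred in the dish and the front groove empty. The rear spring and the tray are unchanged, and the arm is clear. I did not check the bottles separately; the arm never worked near them.

**What went wrong or disagreed:**
- **Missed grasp:** the first grasp closed on air. The finger ends turned out to be about 33 mm above the reported TCP, so I corrected for that from then on.
- **Dish position:** the side and top views of the dish differed by about 1 cm. I went by the top view.
- **Picture limit:** I reached the limit of 12 pictures viewed, so I read the pointer and the dish from pixel values instead of viewing pictures.

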